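# Shut and secure the drawer with the brass tee

### The arm

A 6-joint arm with a two-finger parallel gripper is mounted at the origin on the work surface. World frame = base frame: x ahead of the robot, y to its left, z up, the work surface at z = 0. Lengths are in m, angles in rad, forces in N, time in s.
With the tool pointing down it reaches from about 0.35 to 0.975 m from the base axis. Payload 4.9 kg.
Tool frame: the origin (TCP) lies between the finger pads; the fingertips stand 25 mm ahead of it and the grasp point (between the pads) lies 6 mm ahead of it; z points along the fingers, y is the line along which they close (so a half turn about z gives the same grasp; the last joint's range is limited). The gripper opens to 85 mm and grips with 20 to 120 N. Pads are 22 mm wide; open, the fingers measure 114 mm over their backs; the gripper's body (76 mm by 85 mm) begins 54 mm behind the grasp point. The pads swing forward as they close: fully open they stand 13 mm farther back than shut.
Start: joints at [-1.435, 0.053, 1.613, -0, 1.476, -0.119], TCP at [0.158, -0.605, 0.256] pointing down, gripper open.
Joint ranges: [-3.01, 3.01], [-1.01, 2.22], [0.06, 2.58], [-1.02, 4.17], [0.09, 2.62], [-3.14, 3.14]. Speed limits (rad/s): [2.57, 2.57, 3.14, 3.14, 3.14, 3.14].

### API

Orientations are given as a unit quaternion [w, x, y, z].
In Python, from plant import manip gives the robot as it stands.
- The arm moves only by the shell command python3 -m inch 'ROWS'. ROWS is JSON, a list of rows, each a list of 3 entries, a list of its own where there are three numbers: the shift along the tool's x, y, z in m, then the turn, a rotation vector about the tool's x, y, z in rad, then the opening, from 0 (shut) to 1 (fully open). A call has 1 to 8 rows; each row shifts and turns the commanded pose from where the row before left it, along the tool's axes as they then stand; what a row does not reach is not made up. A row lasts 1/10 s, in which the tool goes at most 50 mm and 8.59 degrees, less where a joint would pass 70% of its speed; a pose out of reach is approached as far as the arm can. A call with a gripper value outside its range is refused whole. The fingers move at their own pace and stop on an object; the grip force is fixed at half the most. Time passes only in rows, so rows that do not move let the fingers close. It gives the time, the measured TCP pose, the force, the opening and the grip force at its end, in the units of the state.
- manip.state(): the state, without advancing time (a new reading comes with each control period).
- manip.grab_frame(name): name is "scene" or "top" or "wrist"; returns (picture, depth): 420x560x3 uint8, red, green, blue; 420x560 float32, m along the optical axis (not along the pixel's ray), 0 where there is no reading.
- manip.camera_params(name): a dict with "camera_matrix" (3x3 intrinsics, pixels), "rvec" (rotation vector, rad) and "tvec" (3), from world to camera coordinates, as OpenCV has them. Camera axes: x right, y down, z forward; pixel columns grow to the right and rows downward; lengths in m; the calibration is good to about 2 mm. A picture is of the moment at which its call begins: read the wrist's pose just before it. camera_params takes no time and is no camera call; for the wrist camera it gives the pose at the moment of the call.
- manip.job_done(): hands the job in; it is judged then, once.
Trained networks look in the newest picture that a camera, given by its name, has taken for a name from the list of things; names that differ only in an ending like _2 or _b are one class to them, and where a whole thing is asked for, a point or a joint stands for the part that bears it (a point fixed in the world has none). Each returns a list of dicts, best first, with "score" (0 to 1); they miss things now and then, are a little off and sometimes report something else, mostly with a low value. They report only what shows in the picture. A call takes as long as a camera call. They do not tell look-alikes from the thing itself.
- manip.look_for(camera, label): "point" ([x, y, z] in m, in world coordinates, good to about 4 mm: the middle of the surface that is visible of it).
The state is a dict: "time": time; "joint_pos": joint angles; "joint_vel": joint speeds; "joint_efforts": joint torques, N m; "tool_pos": TCP position; "tool_rot": TCP orientation; "contact_force": force on the tool from outside, world axes, zero at the start; "ft_torque": the same for the moment, N m; "gripper_width": opening from 0.0 (shut) to 1.0 (fully open); "grasp_force": force on a finger pad.
Only numpy, scipy, OpenCV 4.12 (cv2) and the standard library are available. Lean on these libraries where they do the work, as an engineer would, in place of code of your own. Each camera call takes 0.05 s, during which the arm holds its last target. There are 200 camera calls.

### The job

Two drawers of the small green parts cabinet stand open. With the fingertips, gently push the drawer that has the brass tee fitting in it fully shut, without slamming it, and then push the red keeper on top of the cabinet all the way across to that side, so that it bars the shut drawer. Leave the other drawer open as it is, do not touch or lift the parts lying in the drawers, and leave the other things on the bench where they are.

Things in the scene. Friction and masses are not known exactly. Their poses are not given: they have to be found in the camera images.
- cabinet: Fixed green sheet-steel cabinet, 200 deep (x) x 370 wide (y) x 100 high. Origin: centre of its underside, on the bench. Its own +x points to its back, +y to its left side, z up; the drawers come out towards its -x, which faces the robot within about 15 degrees. The front plane of the body is at x = -100. The two drawers are side by side, centred at y = +97.5 (left) and y = -97.5 (right), with a 40 wide post between them.
- drawer_left (a joint): Left drawer (on the cabinet's +y side): metres that it is pulled out; 0 = fully shut (against a stop), 0.12 = fully out. Slides with about 2.5 N of friction plus slight damping and stays where it is left.
- drawer_right (a joint): Right drawer (on the cabinet's -y side), the same: 0 = fully shut, 0.12 = fully out.
- left_front (a point): Point on the outer face of the left drawer's grey front, mid-width, 75 above the bench; moves with the drawer. The front is a flat panel 146 wide (y) x 12 thick, from 11 to 89 above the bench; a steel lip pull, 100 wide, sticks out 14 from it at 13 to 19 above the bench. The drawer behind it is an open tray 136 wide with 3 thick walls up to 65 above the bench. Axes parallel to the cabinet's.
- right_front (a point): The same point on the right drawer's front.
- keeper (a joint): Red sliding keeper, mid-way between the drawers on the cabinet's top: metres that it has slid, + towards the cabinet's left (+y), - towards its right; stops at +0.04 and -0.04, near 0 at the start (bars neither drawer). At either end its tongue, hanging 41 down before the cabinet's front, stands before the edge of that side's shut drawer. About 2 N of friction; it stays where it is left.
- keeper_tab (a point): Centre of the keeper's upright push tab, 30 long in cabinet x, 16 thick in cabinet y, from 105 to 131 above the bench, its centre 21 behind the cabinet's front plane; moves with the keeper. The red base plate under it is 26 wide in y and 5 high above the cabinet's top (top at 100). Axes parallel to the cabinet's.
- tee: Loose brass pipe tee, 50 x 39 x 24 high, lying in one of the two drawers in the part that is pulled out. Origin: centre of its underside.
- bearing: Loose dark steel ring bearing, 46 diameter, 20 hole, 16 high, lying flat in the other drawer. Origin: centre of its underside.
- tape: Loose blue roll of tape, 64 diameter x 24 high, lying on the rear part of the cabinet's top. Origin: centre of its underside. A bystander.
- screwdriver: Loose screwdriver lying on the bench to the robot's right. A bystander.
- wrench: Loose wrench lying on the bench to the robot's left. A bystander.
- cup: Loose red cup, 70 diameter x 70 high, on the bench to the left of the cabinet. Origin: centre of its underside. A bystander.
- oil: Loose grey oil bottle with yellow label, 60 diameter x 170 high, standing to the right of the cabinet. Origin: centre of its underside. A bystander.
Mind the look-alikes: they are no part of the job. What is meant by the tee is not orange, purple or turquoise, and is the smaller of those in its own colour.

How it is judged:
By the outcome, as a careful person would: the job done as asked, in the order asked, and still so for the second after the job is handed in, with the robot touching nothing.
It also fails if it takes over 42 s, if anything falls off the work surface, if the arm or the gripper's body presses on something with over 40 N, if the wrist force passes 120 N, or if a joint passes its speed limit or range.

## Working session

There is one attempt and no reset: what is moved stays moved. The work goes in short steps, Python scripts to look and compute and a shell command to move; the robot and the scene stay as the last step left them, time stands still between calls to the robot, and variables do not carry over. Pictures are saved under pics/ and viewed, at most 10 in all, crops included, and the job is handed in when it is done.

```bash
mkdir -p pics; ls
cat > h.py <<'E'
import numpy as np,cv2
from scipy.spatial.transform import Rotation as R
from plant import manip
def cam(n):
    p=manip.camera_params(n);return np.array(p["camera_matrix"]),cv2.Rodrigues(np.array(p["rvec"],float))[0],np.array(p["tvec"],float).ravel()
def px2w(n,d,u,v):
    K,Rm,t=cam(n);z=d[int(v),int(u)];return Rm.T@(np.linalg.inv(K)@[u,v,1]*z-t)
def w2px(n,p):
    K,Rm,t=cam(n);q=K@(Rm@np.array(p)+t);return q[:2]/q[2]
E
python3 - <<'E'
from h import *
for n in ("scene","top"):
    im,d=manip.grab_frame(n);cv2.imwrite(f"pics/{n}0.png",im[...,::-1]);np.save(n+"d.npy",d)
    for l in ("left_front","right_front","keeper_tab","tee","bearing","tape","cabinet","oil","cup"):
        print(n,l,[(np.round(r["point"],3).tolist(),round(r["score"],2),w2px(n,r["point"]).astype(int).tolist()) for r in manip.look_for(n,l)][:4])
s=manip.state();print(s["time"],s["tool_pos"],s["tool_rot"],s["gripper_width"])
E
```

```text
pics
scene left_front [([0.544, 0.123, 0.069], 0.66, [309, 202]), ([0.392, 0.351, 0.004], 0.66, [369, 189])]
scene right_front [([0.545, -0.078, 0.059], 0.64, [238, 209])]
scene keeper_tab [([0.666, 0.03, 0.114], 0.57, [283, 216])]
scene tee [([0.634, -0.233, 0.024], 0.93, [181, 243]), ([0.739, -0.213, 0.022], 0.61, [188, 270]), ([0.503, -0.2, 0.029], 0.6, [195, 212])]
scene bearing []
scene tape [([0.784, 0.157, 0.122], 0.87, [345, 240])]
scene cabinet [([0.787, 0.026, 0.1], 0.57, [288, 251]), ([0.408, -0.338, 0.02], 0.29, [149, 199])]
scene oil [([0.571, -0.422, 0.085], 0.84, [107, 214])]
scene cup [([0.572, 0.431, 0.048], 0.9, [417, 207]), ([0.572, -0.426, 0.09], 0.72, [105, 213])]
top left_front [([0.576, 0.121, 0.019], 0.79, [233, 230])]
top right_front [([0.585, -0.068, 0.015], 0.62, [311, 229])]
top keeper_tab [([0.64, 0.038, 0.105], 0.54, [267, 197])]
top tee [([0.624, -0.234, 0.026], 0.94, [379, 214]), ([0.485, -0.204, 0.03], 0.93, [369, 270]), ([0.461, -0.106, 0.024], 0.7, [327, 280]), ([0.614, -0.082, 0.034], 0.68, [317, 216])]
top bearing [([0.588, 0.14, 0.036], 0.59, [225, 224])]
top tape [([0.771, 0.162, 0.121], 0.91, [215, 139]), ([0.641, 0.034, 0.104], 0.51, [269, 197])]
top cabinet [([0.681, 0.029, 0.105], 0.74, [271, 180])]
top oil [([0.55, -0.418, 0.11], 0.71, [470, 240]), ([0.572, 0.119, 0.02], 0.5, [234, 232])]
top cup [([0.561, 0.454, 0.04], 0.77, [93, 233]), ([0.639, 0.031, 0.108], 0.23, [270, 198])]
1.0 [ 0.15753169 -0.60479818  0.25632584] [8.91283617e-07 9.91895194e-01 1.27058742e-01 2.16681426e-06] 1.0031897101004377
```

View pics/top0.png

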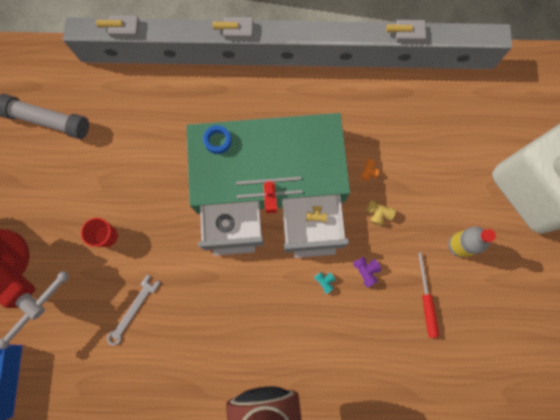

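```bash
python3 -c "
import cv2
i=cv2.imread('pics/top0.png')[150:300,180:400];cv2.imwrite('pics/crop0.png',cv2.resize(i,None,fx=3.6,fy=3.6,interpolation=cv2.INTER_CUBIC))"
```

```text
(no output)
```

View pics/crop0.png

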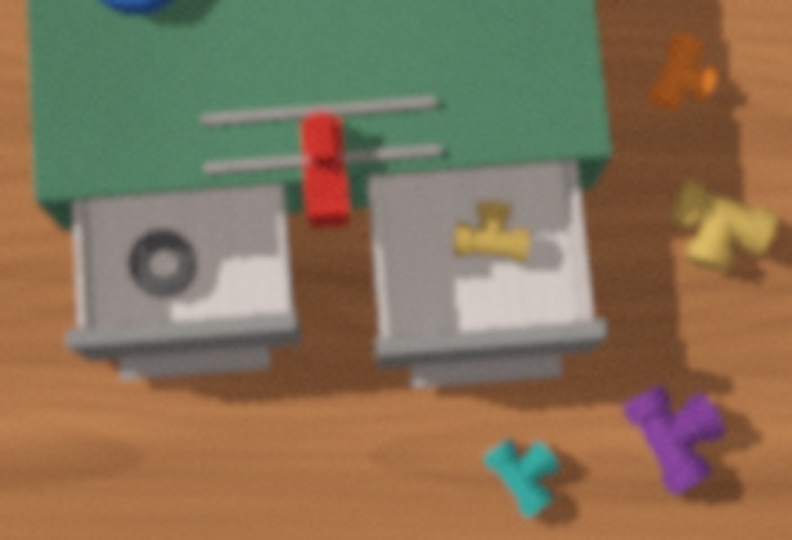

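View pics/scene0.png

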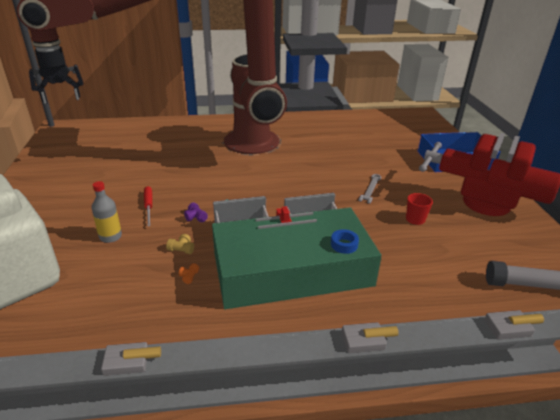

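Candidates for the tee in top0: the small brass one in the right drawer (317,216), the larger brass one on the bench (380,213), orange (371,170), purple (368,271) and turquoise (326,282). The crop shows the smaller brass tee in the right drawer, with the bearing at (225,224) in the left one. I choose the right drawer, so the keeper goes to −y.

Run:
```python
from h import *
n="top";im=cv2.imread("pics/top0.png");d=np.load("topd.npy");K,Rm,t=cam(n)
v,u=np.mgrid[:420,:560];P=(np.stack([u,v,np.ones_like(u)],-1)@np.linalg.inv(K).T*d[...,None]-t)@Rm
b,g,r=[im[...,i].astype(int) for i in range(3)]
m=(g>r+25)&(g>b+10)&(abs(P[...,2]-.1)<.012)&(u>170)&(u<370)&(v>100)&(v<220)
print(m.sum(),np.median(P[m][:,2]))
Q=P[m][:,:2].astype(np.float32)
(c,s,a)=cv2.minAreaRect(Q);print(c,s,a)
# front edge fit
mm=cv2.morphologyEx(m.astype(np.uint8),cv2.MORPH_CLOSE,np.ones((9,9)))
def edge(axis,sel):pass
pts=[]
for uu in list(range(200,260))+list(range(285,340)):
    k=np.where(m[:,uu])[0]
    if len(k):pts.append(P[k.max(),uu,:2])
pts=np.array(pts);p=np.polyfit(pts[:,1],pts[:,0],1);
for _ in range(3):
    e=abs(np.polyval(p,pts[:,1])-pts[:,0])<.004;p=np.polyfit(pts[e,1],pts[e,0],1)
yaw=np.arctan(-p[0]);print("yaw",yaw,e.sum())
Rc=np.array([[np.cos(yaw),-np.sin(yaw)],[np.sin(yaw),np.cos(yaw)]])
L=Q@Rc;lo,hi=np.percentile(L,[.5,99.5],axis=0);print(lo,hi,hi-lo)
C=Rc@((lo+hi)/2);print("centre",C)
L=(P[...,:2]-C)@Rc
red=(r>g+60)&(r>b+60)&(u>255)&(u<285)&(v>170)&(v<220);
q=np.c_[L[red],P[red][:,2]];t2=q[q[:,2]>.122];print("tab",len(t2),t2.min(0),t2.max(0),t2.mean(0))
for sy in(1,-1):
    f=(abs(L[...,1]-sy*.0975)<.06)&(L[...,0]<-.12)&(abs(P[...,2]-.087)<.01)
    x=L[f][:,0];print("front",sy,len(x),np.percentile(x,[2,50,98]),np.median(P[f][:,2]))
for nm,y in(("right",-.0975),("left",.0975)):
    print(nm,C+Rc@[-.1,y])
```

```text
11082 0.10028007025957757
(0.736283004283905, 0.04225006699562073) (0.19916582107543945, 0.3654091954231262) 5.554721355438232
yaw 0.10128875540773723 115
[ 0.63967159 -0.21273692] [0.8340853  0.14848252] [0.19441371 0.36121944]
centre [0.73635027 0.04254741]
tab 99 [-0.33976335 -0.01561742  0.12290091] [-0.06342305  0.00722597  1.11969805] [-0.09002747 -0.00129346  0.17046518]
front 1 306 [-0.19290642 -0.1876161  -0.18092494] 0.08883285852003844
front -1 306 [-0.21433107 -0.20899821 -0.20258132] 0.08883852384250626
right [ 0.64672158 -0.06456444]
left [0.62700402 0.12943612]
```

```bash
python3 -m inch '[[[0,0,0],[0,0,0.078],0],[[0,0,0],[0,0,0.078],0],[[0.025,-0.035,0],[0,0,0],0],[[0.025,-0.035,0],[0,0,0],0],[[0.025,-0.035,0],[0,0,0],0],[[0.025,-0.035,0],[0,0,0],0],[[0.025,-0.035,0],[0,0,0],0],[[0.025,-0.035,0],[0,0,0],0]]'
cat >> h.py <<'E'
C=np.array([.7363,.0425]);YAW=.1
def st():
    s=manip.state();w,x,y,z=s["tool_rot"];M=R.from_quat([x,y,z,w]).as_matrix();p=s["tool_pos"];c,sn=np.cos(YAW),np.sin(YAW)
    l=(p[:2]-C)@np.array([[c,-sn],[sn,c]])
    print("t",round(s["time"],2),"cab xy",l.round(4),"tip z",round(p[2]-.025,4),"yaw",np.arctan2(M[1,0],M[0,0]).round(4),"tilt",M[2,2].round(4),"F",np.round(s["contact_force"],1),"grip",round(s["gripper_width"],2))
if __name__=="__main__":st()
E
python3 h.py
```

```text
time: 1.8
tool_pos: [0.2866, -0.3795, 0.2565]
tool_rot: [0.0, 0.999, 0.049, 0.0]
contact_force: [0.4, 0.5, -0.5]
gripper_width: -0.0
grasp_force: 0.0
t 1.8 cab xy [-0.4895 -0.375 ] tip z 0.2315 yaw 0.0983 tilt -1.0 F [ 0.4  0.5 -0.5] grip -0.0
```

```bash
python3 -m inch '[[[0.027,-0.038,0],[0,0,0],0],[[0.027,-0.038,0],[0,0,0],0],[[0.027,-0.038,0],[0,0,0],0],[[0.027,-0.038,0],[0,0,0],0],[[0.027,-0.038,0],[0,0,0],0],[[0.027,-0.038,0],[0,0,0],0],[[0.027,-0.038,0],[0,0,0],0],[[0,0,0],[0,0,0],0]]' >/dev/null; python3 h.py
```

```text
t 2.6 cab xy [-0.2989 -0.1065] tip z 0.2315 yaw 0.1064 tilt -1.0 F [-0.3 -0.6  0.4] grip 0.0
```

Now descend to tip z ≈ 0.055 ahead of the front.

```bash
python3 -m inch '[[[0.004,-0.002,0.03],[0,0,0],0],[[0.004,-0.002,0.03],[0,0,0],0],[[0.004,-0.002,0.03],[0,0,0],0],[[0.004,-0.002,0.03],[0,0,0],0],[[0.004,0,0.03],[0,0,0],0],[[0,0,0.026],[0,0,0],0],[[0,0,0],[0,0,0],0],[[0,0,0],[0,0,0],0]]' >/dev/null; python3 h.py
python3 - <<'E'
from h import *
im,d=manip.grab_frame("wrist");a=im[...,::-1]
im,d=manip.grab_frame("scene");cv2.imwrite("pics/w1.png",np.hstack([cv2.resize(a,(400,300)),cv2.resize(im[...,::-1][130:310,130:410],(400,300))]))
E
```

```text
t 3.4 cab xy [-0.2811 -0.1031] tip z 0.0555 yaw 0.0982 tilt -1.0 F [-0.1 -0.3  1. ] grip -0.0
```

View pics/w1.png

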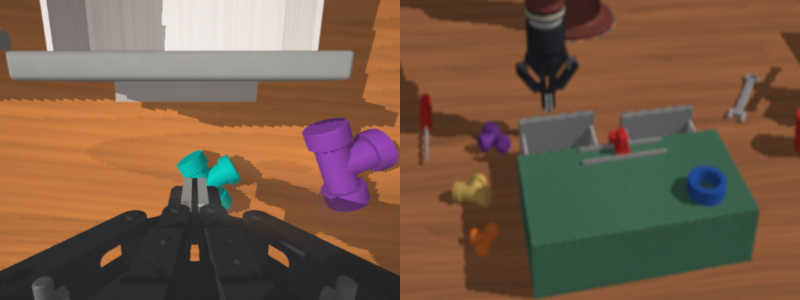

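Fingertips (wrist view ≈ (195,190)) stand in front of the right drawer's front (row 65), over the bench. Approach and push gently.

```bash
python3 -m inch '[[[0.015,0,0],[0,0,0],0],[[0.015,-0.002,0],[0,0,0],0],[[0.01,-0.002,0],[0,0,0],0],[[0.003,0,0],[0,0,0],0],[[0.003,0,0],[0,0,0],0],[[0.003,0,0],[0,0,0],0],[[0.003,0,0],[0,0,0],0],[[0.003,0,0],[0,0,0],0]]' >/dev/null; python3 h.py
python3 -m inch '[[[0.003,0,0],[0,0,0],0],[[0.003,0,0],[0,0,0],0],[[0.003,0,0],[0,0,0],0],[[0.003,0,0],[0,0,0],0],[[0.003,0,0],[0,0,0],0],[[0.003,0,0],[0,0,0],0],[[0.004,0,0],[0,0,0],0],[[0.004,0,0],[0,0,0],0]]' >/dev/null; python3 h.py
```

```text
t 4.3 cab xy [-0.226  -0.0988] tip z 0.0552 yaw 0.0986 tilt -1.0 F [-0.3 -0.5  0.6] grip -0.0
t 5.1 cab xy [-0.1997 -0.0988] tip z 0.0551 yaw 0.0988 tilt -1.0 F [-2.9 -1.   1.1] grip -0.0
```

```bash
python3 -m inch '[[[0.004,0,0],[0,0,0],0],[[0.004,0,0],[0,0,0],0],[[0.004,0,0],[0,0,0],0],[[0.004,0,0],[0,0,0],0],[[0.004,0,0],[0,0,0],0],[[0.004,0,0],[0,0,0],0],[[0.004,0,0],[0,0,0],0],[[0.004,0,0],[0,0,0],0]]' >/dev/null; python3 h.py
python3 -m inch '[[[0.004,0,0],[0,0,0],0],[[0.004,0,0],[0,0,0],0],[[0.004,0,0],[0,0,0],0],[[0.004,0,0],[0,0,0],0],[[0.003,0,0],[0,0,0],0],[[0.003,0,0],[0,0,0],0],[[0.003,0,0],[0,0,0],0],[[0.003,0,0],[0,0,0],0]]' >/dev/null; python3 h.py
```

```text
t 5.9 cab xy [-0.1677 -0.0988] tip z 0.0552 yaw 0.0988 tilt -1.0 F [-2.2 -0.5 -1. ] grip 0.0
t 6.7 cab xy [-0.1397 -0.0988] tip z 0.0552 yaw 0.0988 tilt -1.0 F [-2.6 -0.5 -1.1] grip -0.0
```

```bash
python3 -m inch '[[[0.002,0,0],[0,0,0],0],[[0.002,0,0],[0,0,0],0],[[0.002,0,0],[0,0,0],0],[[0.0015,0,0],[0,0,0],0],[[0.0015,0,0],[0,0,0],0],[[0.0015,0,0],[0,0,0],0],[[0.0015,0,0],[0,0,0],0],[[0.0015,0,0],[0,0,0],0]]' >/dev/null; python3 h.py
```

```text
t 7.5 cab xy [-0.1263 -0.0988] tip z 0.0553 yaw 0.0988 tilt -1.0 F [-2.6 -0.3 -0.9] grip -0.0
```

```bash
python3 -m inch '[[[0.0015,0,0],[0,0,0],0],[[0.0015,0,0],[0,0,0],0],[[0.001,0,0],[0,0,0],0],[[0.001,0,0],[0,0,0],0]]' >/dev/null; python3 h.py
python3 -m inch '[[[0.001,0,0],[0,0,0],0],[[0.001,0,0],[0,0,0],0]]' >/dev/null; python3 h.py
```

```text
t 7.9 cab xy [-0.1226 -0.0989] tip z 0.0553 yaw 0.0991 tilt -1.0 F [-10.1  -0.1   4.9] grip -0.0
t 8.1 cab xy [-0.1225 -0.0988] tip z 0.0553 yaw 0.0992 tilt -1.0 F [-19.2  -1.2  11.4] grip -0.0
```

```bash
python3 -m inch '[[[-0.004,0,0],[0,0,0],0],[[-0.015,0,0],[0,0,0],0],[[-0.03,0,0],[0,0,0],0],[[-0.02,0,-0.035],[0,0,0],0],[[0,0,-0.04],[0,0,0],0],[[0,0,-0.04],[0,0,0],0],[[0,-0.03,0],[0,0,0],0],[[0,-0.04,0],[0,0,0],0]]' >/dev/null; python3 h.py
python3 -m inch '[[[0.02,-0.04,0],[0,0,0],0],[[0.03,-0.035,0],[0,0,0],0],[[0.03,0,0],[0,0,0],0],[[0.02,0,0],[0,0,0],0],[[0,0,0],[0,0,0],0]]' >/dev/null; python3 h.py
python3 - <<'E'
from h import *
im,d=manip.grab_frame("wrist");a=im[...,::-1]
im,d=manip.grab_frame("top");cv2.imwrite("pics/w2.png",np.hstack([cv2.resize(a,(400,300)),cv2.resize(im[...,::-1][120:270,180:380],(400,300))]))
E
```

```text
t 8.9 cab xy [-0.1858 -0.0298] tip z 0.1743 yaw 0.0955 tilt -1.0 F [ 0.7  1.1 -0.8] grip -0.0
t 9.4 cab xy [-0.0855  0.0464] tip z 0.1714 yaw 0.0996 tilt -1.0 F [-0.9 -0.9  0.6] grip -0.0
```

View pics/w2.png

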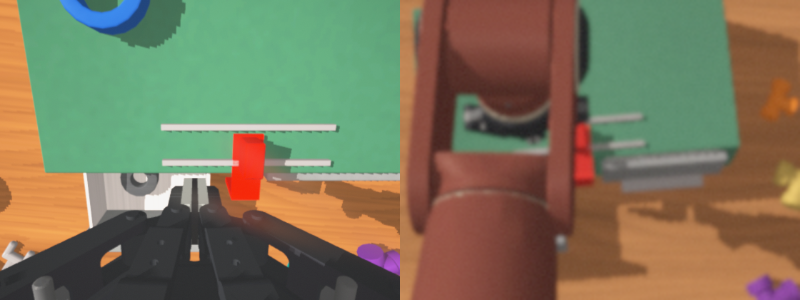

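Right drawer looks shut (right half, front flush at (665,163)); the fingers are left of the red tab (wrist (248,165)). I measure the tab from the wrist depth.

Run:
```python
from h import *
im,d=manip.grab_frame("wrist");K,Rm,t=cam("wrist")
v,u=np.mgrid[:420,:560];P=(np.stack([u,v,np.ones_like(u)],-1)@np.linalg.inv(K).T*d[...,None]-t)@Rm
r,g,b=[im[...,i].astype(int) for i in range(3)]
m=(r>g+80)&(r>b+80)&(u>290)&(u<400)&(v>170)&(v<290)
c,s=np.cos(YAW),np.sin(YAW);L=(P[...,:2]-C)@np.array([[c,-s],[s,c]])
for lo,hi in((.126,.136),(.1,.11)):
    k=m&(P[...,2]>lo)&(P[...,2]<hi);print(k.sum(),np.percentile(L[k],[2,50,98],axis=0).round(4).tolist(),np.median(P[k][:,2]))
k=(abs(P[...,2]-.0885)<.006)&(L[...,1]<-.03)&(L[...,0]<-.09);print(k.sum(),np.percentile(L[k][:,0],[5,50,95]) if k.sum() else 0)
```

```text
1508 [[-0.093, -0.0084], [-0.0782, -0.0006], [-0.0646, 0.0066]] 0.13029003361566727
2118 [[-0.1233, -0.0136], [-0.1058, 0.0044], [-0.0627, 0.0117]] 0.10449109020102135
1956 [-0.11133423 -0.10758584 -0.10390746]
```

```bash
python3 -m inch '[[[0.006,0,0.02],[0,0,0],0],[[0,0,0.02],[0,0,0],0],[[0,0,0.016],[0,0,0],0],[[0,0.006,0],[0,0,0],0],[[0,0.006,0],[0,0,0],0],[[0,0.004,0],[0,0,0],0],[[0,0.004,0],[0,0,0],0],[[0,0.003,0],[0,0,0],0]]' >/dev/null; python3 h.py
python3 -m inch '[[[0,0.004,0],[0,0,0],0],[[0,0.004,0],[0,0,0],0],[[0,0.004,0],[0,0,0],0],[[0,0.004,0],[0,0,0],0],[[0,0.004,0],[0,0,0],0],[[0,0.004,0],[0,0,0],0],[[0,0.003,0],[0,0,0],0],[[0,0.003,0],[0,0,0],0]]' >/dev/null; python3 h.py
```

```text
t 10.35 cab xy [-0.0817  0.0224] tip z 0.1155 yaw 0.0984 tilt -1.0 F [-0.2  0.2 -0.1] grip 0.0
t 11.15 cab xy [-0.0823 -0.0072] tip z 0.1143 yaw 0.0987 tilt -1.0 F [0.8 1.9 1.7] grip -0.0
```

```bash
python3 -m inch '[[[0,0.002,0],[0,0,0],0],[[0,0.002,0],[0,0,0],0],[[0,0.002,0],[0,0,0],0],[[0,0.0015,0],[0,0,0],0],[[0,0.0015,0],[0,0,0],0],[[0,0.001,0],[0,0,0],0]]' >/dev/null; python3 h.py
python3 -m inch '[[[0,0.001,0],[0,0,0],0],[[0,0.001,0],[0,0,0],0],[[0,0.001,0],[0,0,0],0],[[0,0.001,0],[0,0,0],0]]' >/dev/null; python3 h.py
```

```text
t 11.75 cab xy [-0.0823 -0.0171] tip z 0.1143 yaw 0.0988 tilt -1.0 F [0.3 2.6 1.3] grip 0.0
t 12.15 cab xy [-0.0823 -0.0184] tip z 0.1143 yaw 0.0991 tilt -1.0 F [-0.4 12.6  3.1] grip -0.0
```

```bash
python3 -m inch '[[[0,0.001,0],[0,0,0],0],[[0,0,0],[0,0,0],0]]' >/dev/null; python3 h.py
python3 -m inch '[[[0,-0.004,0],[0,0,0],0],[[0,-0.02,0],[0,0,0],0],[[0,-0.02,-0.01],[0,0,0],0],[[0,0,-0.04],[0,0,0],0],[[0,0,-0.04],[0,0,0],0],[[-0.04,0,0],[0,0,0],0],[[-0.04,0,0],[0,0,0],0],[[0,0,0],[0,0,0],0]]' >/dev/null; python3 h.py
python3 - <<'E'
from h import *
im,d=manip.grab_frame("wrist");K,Rm,t=cam("wrist")
v,u=np.mgrid[:420,:560];P=(np.stack([u,v,np.ones_like(u)],-1)@np.linalg.inv(K).T*d[...,None]-t)@Rm
r,g,b=[im[...,i].astype(int) for i in range(3)]
c,s=np.cos(YAW),np.sin(YAW);L=(P[...,:2]-C)@np.array([[c,-s],[s,c]])
k=(r>g+80)&(r>b+80)&(P[...,2]>.126)&(P[...,2]<.136)&(abs(L[...,1])<.1);print("tab",k.sum(),np.percentile(L[k],[2,50,98],axis=0).round(4).tolist())
for sy in(1,-1):
    k=(abs(P[...,2]-.0885)<.005)&(abs(L[...,1]-sy*.0975)<.06)&(L[...,0]<-.1);print("front",sy,k.sum(),np.percentile(L[k][:,0],[5,50,95]) if k.any() else 0)
a=im[...,::-1];im,d=manip.grab_frame("top");cv2.imwrite("pics/w3.png",np.hstack([cv2.resize(a,(400,300)),cv2.resize(im[...,::-1],(400,300))]))
E
```

```text
t 12.35 cab xy [-0.0823 -0.0184] tip z 0.1143 yaw 0.0996 tilt -1.0 F [ 0.4 13.   2.5] grip -0.0
t 13.15 cab xy [-0.1672  0.0219] tip z 0.2019 yaw 0.0984 tilt -1.0 F [-0.1  0.5 -0.3] grip 0.0
tab 1565 [[-0.0904, -0.0477], [-0.076, -0.0396], [-0.0622, -0.0326]]
front 1 2464 [-0.18905169 -0.18292374 -0.17817645]
front -1 1783 [-0.10884592 -0.10464912 -0.10052888]
```

View pics/w3.png

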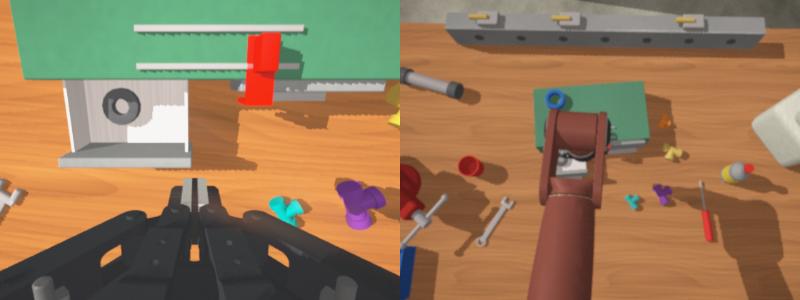

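The wrist view shows the keeper tab at (262,55), over to the right end (measured −39.6 mm). The right drawer is shut behind its tongue, and the left drawer is still open with the bearing in it.

```bash
python3 -c "
from plant import manip
print(manip.job_done())"
```

```text
the job is handed in; nothing more can be done
None
```

I pushed the right drawer, which holds the brass tee, gently shut and slid the red keeper fully across to bar it. The left drawer is still open, and the job was handed in at about 13 s on the robot's clock.

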